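# Hang the blue flask ring weight on the drying hook

### The job

Three washed flask ring weights stand upright in white cradles by the sink. Take the blue one by the top of its rim, lift it out and hang it on the steel hook of the drying stand, so that the hook passes through its hole and the rim rests in the low part of the hook, hanging free and still. Leave the yellow and the red ring in their cradles.

Things in the scene. Friction and masses are not known exactly. Their poses are not given: they have to be found in the camera images.
- ring_blue: blue flat ring weight, 130 mm outside, 56 mm hole (rim 37 mm wide), 14 mm thick, 0.4 kg. Origin: centre of the hole; x: the ring's axis, level. Stands upright, top at 139 mm, in a fixed cradle with cheeks 46 mm high; lifts straight up. Pinch its flat faces at the top; fingertips at most 25 mm below the ring's top stay clear of the hook.
- ring_yellow: yellow flat ring weight upright in a white cradle, a bystander; same size, origin and axes as ring_blue.
- ring_red: red flat ring weight upright in a white cradle, a bystander; same size, origin and axes as ring_blue.
- hook_seat (a point): lowest point of the hook, on top of its 8 mm bar, 260 mm up: the inside of the rim rests here, ring centre 28 mm below. z up; the hook points along -x, roughly to the robot; its ball tip, 34 mm along -x, tops out 10 mm above the seat. The bar rises up to 7 mm towards the fixed post 100 mm along +x; nothing is higher. The ring goes on along +x, its axis along x, then down.

How it is judged (in metres and radians):
At the end, for the whole second after the job is handed in: The blue ring hangs on the hook, released and at rest: its centre within 20 mm sideways and along the hook of the point under the seat and 18 to 38 mm below the seat, its axis within 0.5 rad of the hook's; the yellow and red rings are within 20 mm of where they began (x of ring_blue in the frame of hook_seat between -0.02 and 0.02 m and y of ring_blue in the frame of hook_seat between -0.02 and 0.02 m and z of ring_blue in the frame of hook_seat between -0.038 and -0.018 m and angle between the x axis of ring_blue and the x axis of hook_seat, either way round below 0.5 rad and linear speed of ring_blue below 0.03 m/s and angular speed of ring_blue below 0.5 rad/s and distance of each of ring_yellow, ring_red from where it was at the start of the episode below 0.02 m); the robot touches nothing.
It fails at once if the yellow or the red ring is taken out of its cradle or displaced by more than 30 mm (distance of any of ring_yellow, ring_red from where it was at the start of the episode above 0.03 m).
It also fails if it takes over 45 s, if anything falls off the work surface, if the arm or the gripper's body presses on something with over 40 N, if the wrist force passes 120 N, or if a joint passes its speed limit or range.

### The arm

A 6-joint arm with a two-finger parallel gripper is mounted at the origin on a cart in front of the work surface, level with it; the furniture and walls round the work are solid. World frame = base frame: x ahead of the robot, y to its left, z up, the work surface at z = 0. Lengths are in m, angles in degrees, forces in N, time in s.
With the tool pointing down it reaches from about 0.35 to 0.875 m from the base axis. Payload 4.2 kg.
Tool frame: the origin (TCP) lies between the finger pads; the fingertips stand 25 mm ahead of it and the grasp point (between the pads) lies 6 mm ahead of it (r.tips_ahead is the distance from the TCP to the fingertips, in m); z points along the fingers, y is the direction in which the jaws open and shut (so a half turn about z gives the same grasp; the last joint's range is limited). The gripper opens to 87 mm and grips with 3 to 60 N. Pads are 19 mm wide; open, the fingers measure 117 mm over their backs; the gripper's body (75 mm by 190 mm) begins 51 mm behind the grasp point.
Start: joints at [91.65, 22.042, 0.453, 0, -68.411, -14.817], TCP at [0.142, 0.609, 0.248] pointing down, gripper open.
Joint ranges: [-179.83, 179.83], [-69.29, 118.12], [-61.27, 80.66], [-181.25, 117.63], [-171.15, -9.14], [-177.46, 177.46]. Speed limits (degrees/s): [159.86, 159.86, 180, 180, 180, 180].

### API

Orientations are given as a 3x3 rotation matrix whose columns are the frame's x, y, z axes.
In Python, from station import r, vision, finish_job gives the robot as it stands.
- The arm moves only by the shell command python3 -m jog 'ROWS'. ROWS is a JSON object of lists of equal length, an entry for each row: "rot": the turn, a rotation vector about the world's x, y, z in degrees, a list of three; "delta_pos": the shift along the world's x, y, z in mm, a list of three; "grip": the opening in per cent of the stroke, from 0 (shut) to 100 (fully open). A call has 1 to 10 rows; each row shifts and turns the commanded pose from where the row before left it; what a row does not reach is not made up. A row lasts 1/12 s, in which the tool goes at most 41.7 mm and 7.16 degrees, less where a joint would pass 70% of its speed; a pose out of reach is approached as far as the arm can. A call with a gripper value outside its range is refused whole. The fingers move at their own pace and stop on an object; the grip force is fixed at half the most. Time passes only in rows, so rows that do not move let the fingers close. It gives the time, the measured TCP pose, the force and the opening at its end, in the units of the state.
- r.sense(): the state, without advancing time (a new reading comes with each control period).
- vision.capture(name): name is "scene" or "side" or "wrist"; returns a dict with "frame" (420x560x3 uint8, red, green, blue), "K" (3x3 intrinsics, pixels), "k1" (the pictures are not rectified: a ray, as slopes to the right and down, at radius r is drawn at 1 + k1 r^2 times it, then the intrinsics apply), "xyz" and "orientation" of the camera in the world. Camera axes: x right, y up, looking along -z (the intrinsics and any distortion apply to the point x, -y, -z); pixel columns grow to the right and rows downward; lengths in m; the calibration is good to about 2 mm. A picture is of the moment at which its call begins. There is no depth.
- finish_job(): hands the job in, once; it reports no verdict.
The state is a dict: "time_s": time; "joints": joint angles; "joint_velocities": joint speeds; "effort": joint torques, N m; "tcp_pos": TCP position; "ee_rot": TCP orientation; "wrist_force": force on the tool from outside, world axes, zero at the start; "moment": the same for the moment, N m; "gripper_width": opening from 0.0 (shut) to 1.0 (fully open).
Only numpy, scipy, OpenCV 4.12 (cv2) and the standard library are available. Lean on these libraries where they do the work, as an engineer would, in place of code of your own. Each camera call takes 0.05 s, during which the arm holds its last target. There are 200 camera calls.

## Working session

There is one attempt and no reset: what is moved stays moved. The work goes in short steps, Python scripts to look and compute and a shell command to move; the robot and the scene stay as the last step left them, time stands still between calls to the robot, and variables do not carry over. Pictures are saved under pics/ and viewed, about 8 in all and at most 12, crops included, and the job is handed in when it is done.

```bash
mkdir -p pics; cat > h.py <<'E'
import numpy as np, cv2
from station import r, vision
def cap(n,fn=None):
    c=vision.capture(n)
    if fn: cv2.imwrite('pics/'+fn+'.png',cv2.cvtColor(c['frame'],cv2.COLOR_RGB2BGR))
    return c
def ray(c,uv):
    K=np.array(c['K']);d=(np.array(uv,float)-K[:2,2])/[K[0,0],K[1,1]]
    s=d.copy()
    for _ in range(30): s=d/(1+c['k1']*(s@s))
    v=np.array(c['orientation'])@[s[0],-s[1],-1.]
    return np.array(c['xyz']),v/np.linalg.norm(v)
def onz(c,uv,z):
    o,v=ray(c,uv);return o+v*(z-o[2])/v[2]
def proj(c,p):
    q=np.array(c['orientation']).T@(np.array(p)-c['xyz']);s=np.array([q[0],-q[1]])/-q[2]
    s=s*(1+c['k1']*(s@s));K=np.array(c['K']);return s*[K[0,0],K[1,1]]+K[:2,2]
def tri(rays):
    A=0;b=0
    for o,v in rays:
        P=np.eye(3)-np.outer(v,v);A=A+P;b=b+P@o
    p=np.linalg.solve(A,b);return p,[np.linalg.norm((np.eye(3)-np.outer(v,v))@(p-o)) for o,v in rays]
E
python3 - <<'E'
from h import *
for n in ['scene','side','wrist']:
    c=cap(n,n+'0');print(n,np.round(c['xyz'],3),np.round(c['orientation'],3).tolist(),c['K'][0][0],c['k1'])
s=r.sense();print(s['time_s'],s['tcp_pos'],np.round(s['ee_rot'],3).tolist(),s['gripper_width'])
a=[cv2.imread(f'pics/{n}0.png') for n in ['scene','side']]
E
```

```text
scene [ 0.202 -0.657  0.679] [[0.889, 0.28, -0.363], [-0.458, 0.501, -0.734], [-0.024, 0.819, 0.574]] 444.76282951199886 -0.0647754640019733
side [0.339 0.801 0.787] [[-0.985, 0.078, -0.152], [-0.17, -0.556, 0.814], [-0.021, 0.827, 0.561]] 515.3684593098368 -0.12079690425385288
wrist [0.22  0.589 0.384] [[-0.227, 0.931, 0.284], [-0.974, -0.218, -0.065], [0.002, -0.291, 0.957]] 338.88617747412053 0.01483059170317516
0.15 [0.142257   0.60816673 0.2466954 ] [[0.974, -0.228, -0.0], [-0.228, -0.974, -0.002], [0.0, 0.002, -1.0]] 1.0021669422784145
```

View pics/scene0.png

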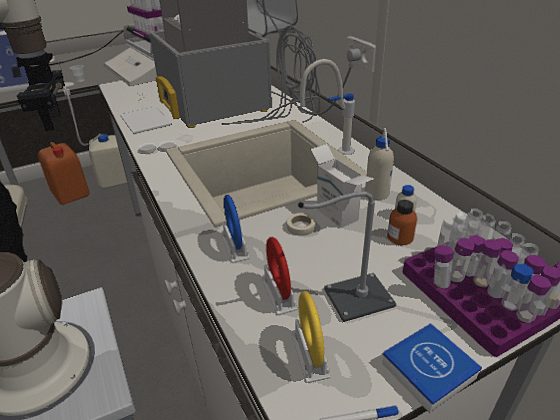

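View pics/side0.png

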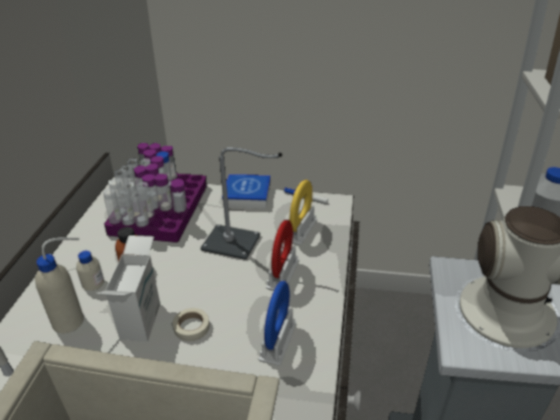

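```bash
python3 - <<'E'
from h import *
a=cv2.imread('pics/scene0.png')[170:320,280:410];b=cv2.imread('pics/side0.png')[130:260,190:320]
a=cv2.resize(a[:75],None,fx=6,fy=6,interpolation=cv2.INTER_CUBIC)[:300,:780];b=cv2.resize(b[:50],None,fx=6,fy=6,interpolation=cv2.INTER_CUBIC)
cv2.imwrite('pics/hook.png',np.vstack([a,b])) # scene origin (280,170), side origin (190,130)
cs={n:cap(n) for n in ['scene','side']}
for col,lo,hi in [('blue',(105,150,60),(125,255,255)),('red',(0,150,60),(6,255,255)),('yellow',(20,150,80),(32,255,255))]:
    R=[]
    for n,c in cs.items():
        m=cv2.inRange(cv2.cvtColor(c['frame'],cv2.COLOR_RGB2HSV),lo,hi)
        if col=='red': m|=cv2.inRange(cv2.cvtColor(c['frame'],cv2.COLOR_RGB2HSV),(174,150,60),(180,255,255))
        k,_,st,ce=cv2.connectedComponentsWithStats(m)
        bx={'blue':[(215,190,30,75),(262,278,30,80)],'red':[(262,232,35,75),(268,215,30,70)],'yellow':[(293,285,38,90),(287,175,30,60)]}[col][n=='side']
        x,y,w,h=bx;mm=np.zeros_like(m);mm[y:y+h,x:x+w]=m[y:y+h,x:x+w]
        p=cv2.convexHull(cv2.findNonZero(mm));e=cv2.fitEllipse(p);t=p[p[:,0,1].argmin(),0]
        print(col,n,cv2.boundingRect(p),np.round(e[0],1),np.round(e[1],1),round(e[2],1));R.append(ray(c,e[0]))
    p,d=tri(R);print(np.round(p,4),np.round(d,4))
E
```

```text
blue scene (224, 195, 18, 54) [232.6 221.2] [12.1 55.8] 167.3
blue side (265, 282, 24, 67) [276.2 314. ] [17.9 69. ] 12.6
[0.4641 0.1447 0.0751] [0.0011 0.0011]
red scene (267, 237, 24, 62) [278.4 267. ] [17.3 63.7] 165.1
red side (272, 221, 21, 56) [281.6 247.7] [16.5 57.4] 11.4
[ 0.4855 -0.0478  0.0752] [0.0018 0.0018]
yellow scene (299, 292, 25, 75) [311.2 328.5] [19.1 77.8] 168.7
yellow side (290, 181, 21, 50) [300.3 204.9] [16.8 50.7] 13.4
[ 0.4657 -0.2155  0.074 ] [0.001 0.001]
```

View pics/hook.png

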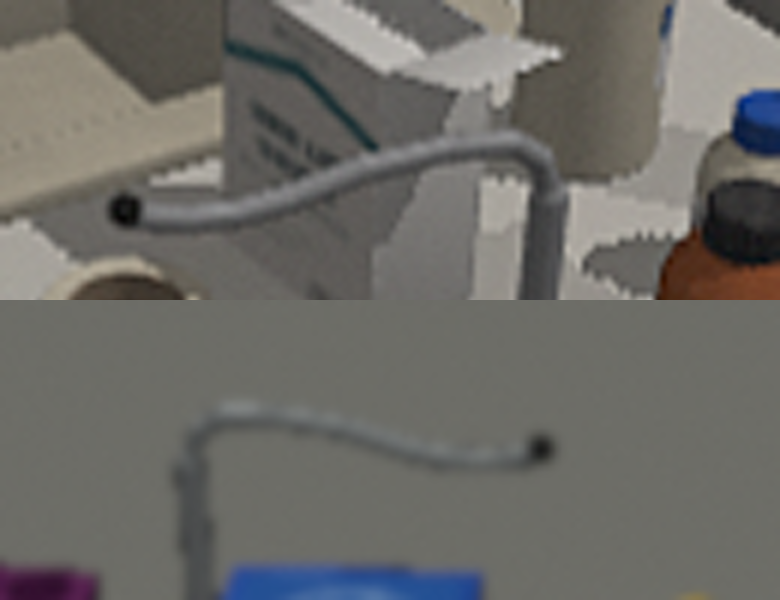

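```bash
python3 - <<'E'
from h import *
S=cap('scene');D=cap('side')
p,d=tri([ray(S,(300.8,205)),ray(D,(280.2,154.5))]);print('ball',p.round(4),np.round(d,4))
def line(c,uv):
    o,v=ray(c,uv);n=np.array([-v[1],v[0]]);return n,n@o[:2]
n1,b1=line(S,(371.,210));n2,b2=line(D,(223,160))
q=np.linalg.solve([n1,n2],[b1,b2]);print('post',q.round(4))
u=q-p[:2];L=np.linalg.norm(u);print('len',L,'yaw',np.degrees(np.arctan2(u[1],u[0])),'seat',p[:2]+u/L*.034)
# ring silhouette check: extreme top of blue in each view
s=r.sense();print(s['time_s'],s['tcp_pos'])
# ring yaw: contour widths for candidate yaws -> project face circle edges
R={'blue':[.4641,.1447],'red':[.4855,-.0478],'yellow':[.4657,-.2155]}
for n,xy in R.items():
  for yaw in range(-40,41,10):
    a=np.radians(yaw);ax=np.array([np.cos(a),np.sin(a),0]);t=np.linspace(0,2*np.pi,60)
    P=[np.r_[xy,.074]+ax*s_*.007+.065*(np.cos(k)*np.array([-ax[1],ax[0],0])+np.sin(k)*np.array([0,0,1])) for s_ in(-1,1) for k in t]
    o=[]
    for c in (S,D):
        z=np.array([proj(c,x) for x in P],np.float32);e=cv2.fitEllipse(cv2.convexHull(z));o+=[round(e[1][0],1),round(e[2]),*np.ptp(z,axis=0).round(0)]
    print(n,yaw,[float(k) for k in o])
E
```

```text
ball [ 0.4975 -0.1201  0.2645] [0.0018 0.0018]
post [ 0.6278 -0.1456]
len 0.1327877095318142 yaw -11.088041490485354 seat [ 0.53083175 -0.12660829]
0.35 [0.14232635 0.60846287 0.24730583]
blue -40 [23.2, 7.0, 24.0, 56.0, 44.1, 39.0, 58.0, 63.0]
blue -30 [15.7, 1.0, 15.0, 56.0, 38.6, 30.0, 50.0, 66.0]
blue -20 [7.7, 175.0, 11.0, 56.0, 32.1, 22.0, 41.0, 69.0]
blue -10 [12.8, 169.0, 19.0, 56.0, 24.7, 14.0, 31.0, 71.0]
blue 0 [20.5, 163.0, 27.0, 55.0, 16.8, 6.0, 19.0, 71.0]
blue 10 [27.6, 156.0, 35.0, 54.0, 8.3, 179.0, 9.0, 71.0]
blue 20 [33.9, 149.0, 42.0, 53.0, 15.5, 172.0, 20.0, 71.0]
blue 30 [39.2, 140.0, 48.0, 51.0, 23.5, 164.0, 31.0, 70.0]
blue 40 [43.5, 130.0, 53.0, 50.0, 31.0, 157.0, 42.0, 68.0]
red -40 [19.6, 8.0, 22.0, 65.0, 41.0, 36.0, 50.0, 56.0]
red -30 [11.4, 1.0, 11.0, 65.0, 35.7, 27.0, 43.0, 58.0]
red -20 [11.3, 174.0, 15.0, 65.0, 29.4, 19.0, 35.0, 59.0]
red -10 [19.6, 167.0, 25.0, 65.0, 22.3, 12.0, 26.0, 60.0]
red 0 [27.3, 160.0, 35.0, 64.0, 14.6, 5.0, 16.0, 61.0]
red 10 [34.2, 153.0, 44.0, 62.0, 6.9, 179.0, 8.0, 60.0]
red 20 [40.3, 144.0, 52.0, 59.0, 15.0, 172.0, 18.0, 61.0]
red 30 [45.3, 134.0, 58.0, 57.0, 22.6, 166.0, 28.0, 60.0]
red 40 [49.1, 123.0, 62.0, 55.0, 29.7, 159.0, 36.0, 59.0]
yellow -40 [16.2, 8.0, 21.0, 77.0, 37.3, 32.0, 44.0, 51.0]
yellow -30 [9.0, 0.0, 9.0, 77.0, 32.0, 24.0, 37.0, 52.0]
yellow -20 [17.6, 173.0, 21.0, 77.0, 25.8, 17.0, 30.0, 53.0]
yellow -10 [25.7, 165.0, 33.0, 77.0, 18.9, 10.0, 22.0, 54.0]
yellow 0 [33.2, 157.0, 45.0, 75.0, 11.5, 5.0, 13.0, 54.0]
yellow 10 [39.8, 149.0, 55.0, 72.0, 8.2, 179.0, 8.0, 54.0]
yellow 20 [45.5, 139.0, 63.0, 68.0, 15.9, 173.0, 17.0, 54.0]
yellow 30 [50.1, 129.0, 69.0, 64.0, 23.0, 167.0, 26.0, 54.0]
yellow 40 [53.6, 118.0, 73.0, 60.0, 29.5, 160.0, 34.0, 53.0]
```

```bash
python3 -m jog '{"delta_pos":[[23,-33,4],[23,-33,4],[23,-33,4],[23,-33,4],[23,-33,4],[23,-33,4],[23,-33,4],[23,-33,4],[23,-33,4],[23,-33,4]],"rot":[[0,0,-6],[0,0,-6],[0,0,-6],[0,0,-6],[0,0,-6],[0,0,-6],[0,0,-6],[0,0,-6],[0,0,-6],[0,0,-6]],"grip":[100,100,100,100,100,100,100,100,100,100]}'
python3 -m jog '{"delta_pos":[[23,-33,4],[23,-33,4],[23,-33,4],[23,-33,0],[0,0,0],[0,0,0]],"rot":[[0,0,-6],[0,0,-6],[0,0,-6],[0,0,-7],[0,0,0],[0,0,0]],"grip":[100,100,100,100,100,100]}'
python3 - <<'E'
from h import *
c=cap('wrist','w1');s=r.sense();print(s['time_s'],s['tcp_pos'],np.round(s['ee_rot'],3).tolist(),np.round(s['joints'],1),s['wrist_force'])
print(proj(c,[.4641,.1447,.139]),proj(c,[.4641,.1447,.074]))
E
```

```text
time_s: 1.18
tcp_pos: [0.3729, 0.2767, 0.2882]
ee_rot: [[0.285, -0.958, 0.001], [-0.958, -0.285, 0.001], [-0.001, -0.001, -1.0]]
wrist_force: [1.2, 1.0, 0.3]
gripper_width: 1.001
time_s: 1.68
tcp_pos: [0.4651, 0.1447, 0.2994]
ee_rot: [[-0.146, -0.989, -0.0], [-0.989, 0.146, 0.0], [0.0, 0.0, -1.0]]
wrist_force: [-0.7, 1.0, -0.4]
gripper_width: 0.998
1.7333 [0.46448669 0.14579891 0.29938165] [[-0.144, -0.99, -0.0], [-0.99, 0.144, 0.0], [-0.0, 0.0, -1.0]] [ 36.6   6.4 -13.2  -0.  -70.5 -44.8] [ 0.47098952 -0.02948677 -0.04266268]
[286.55110814 196.97415479] [286.54191346 181.3246239 ]
```

View pics/w1.png

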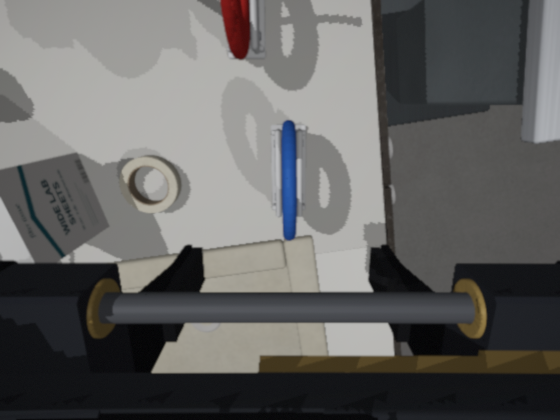

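```bash
python3 - <<'E'
from h import *
c=cap('wrist')
m=cv2.inRange(cv2.cvtColor(c['frame'],cv2.COLOR_RGB2HSV),(105,150,40),(125,255,255));m[:110]=0;m[250:]=0;m[:,:270]=0;m[:,320:]=0
ys=np.unique(np.nonzero(m)[0]);print(ys[0],ys[-1])
mid={y:(np.nonzero(m[y])[0].mean(),np.ptp(np.nonzero(m[y])[0])+1) for y in ys}
for y in (ys[3],150,175,185,197,215,ys[-4]): print(y,mid[y])
# a ring point at angle k around: iterate height by lateral distance from centre
ctr=np.array([.464,.145])
for it in range(3):
    P=[]
    for y in ys[6:-6]:
        z=.12
        for _ in range(30):
            p=onz(c,(mid[y][0],y),z);l=np.linalg.norm(p[:2]-ctr);z=.6*z+.4*(.074+np.sqrt(max(.065**2-l*l,0)))
        P.append(p)
    P=np.array(P);g=P[np.abs(P[:,1]-ctr[1])<.055]
    k,b=np.polyfit(g[:,1],g[:,0],1)
    e=[onz(c,(mid[y][0],y),.074)[1] for y in (ys[0],ys[-1])]
    ctr=np.array([k*np.mean(e)+b,np.mean(e)]);print(ctr,'axis yaw',-np.degrees(np.arctan(k)),np.array(e))
s=r.sense();print(s['tcp_pos'],'tool y yaw',np.degrees(np.arctan2(-s['ee_rot'][1][1],-s['ee_rot'][0][1])))
E
```

```text
120 238
123 (np.float64(287.5), np.int64(10))
150 (np.float64(287.5), np.int64(14))
175 (np.float64(288.0), np.int64(13))
185 (np.float64(288.0), np.int64(13))
197 (np.float64(288.0), np.int64(13))
215 (np.float64(288.5), np.int64(12))
235 (np.float64(288.0), np.int64(9))
[0.46229859 0.14690023] axis yaw -8.094468452359397 [0.0816918  0.21210867]
[0.46229981 0.14690023] axis yaw -8.09175637165452 [0.0816918  0.21210867]
[0.46229981 0.14690023] axis yaw -8.091757177399945 [0.0816918  0.21210867]
[0.46413158 0.14659992 0.29945123] tool y yaw -8.1546922041883
```

```bash
python3 -m jog '{"delta_pos":[[-2,1,-35],[0,0,-35],[0,0,-35],[0,0,-30],[0,0,-15],[0,0,-9],[0,0,0],[0,0,0]],"rot":[[0,0,0],[0,0,0],[0,0,0],[0,0,0],[0,0,0],[0,0,0],[0,0,0],[0,0,0]],"grip":[100,100,100,100,100,100,100,100]}'
python3 -m jog '{"delta_pos":[[0,0,0],[0,0,0],[0,0,0],[0,0,0],[0,0,0],[0,0,0],[0,0,0],[0,0,0],[0,0,0],[0,0,0]],"rot":[[0,0,0],[0,0,0],[0,0,0],[0,0,0],[0,0,0],[0,0,0],[0,0,0],[0,0,0],[0,0,0],[0,0,0]],"grip":[0,0,0,0,0,0,0,0,0,0]}'
```

```text
time_s: 2.45
tcp_pos: [0.4625, 0.1487, 0.1412]
ee_rot: [[-0.14, -0.99, 0.001], [-0.99, 0.14, 0.0], [-0.0, -0.001, -1.0]]
wrist_force: [1.0, 0.5, 0.3]
gripper_width: 1.0
time_s: 3.28
tcp_pos: [0.4623, 0.1475, 0.1405]
ee_rot: [[-0.142, -0.99, -0.0], [-0.99, 0.142, -0.0], [0.0, 0.0, -1.0]]
wrist_force: [0.4, 0.6, 0.3]
gripper_width: 0.324
```

```bash
python3 -m jog '{"delta_pos":[[0,0,0],[0,0,0],[0,0,0],[0,0,0],[0,0,0],[0,0,0]],"rot":[[0,0,0],[0,0,0],[0,0,0],[0,0,0],[0,0,0],[0,0,0]],"grip":[0,0,0,0,0,0]}'
```

```text
time_s: 3.78
tcp_pos: [0.4623, 0.1476, 0.1405]
ee_rot: [[-0.142, -0.99, 0.0], [-0.99, 0.142, 0.0], [-0.0, -0.0, -1.0]]
wrist_force: [0.7, 0.8, 0.2]
gripper_width: 0.16
```

```bash
python3 -m jog '{"delta_pos":[[0,0,5],[0,0,10],[0,0,20],[0,0,30],[0,0,30],[0,0,30],[0,0,30],[0,0,23],[0,0,0],[0,0,0]],"rot":[[0,0,0],[0,0,0],[0,0,0],[0,0,0],[0,0,0],[0,0,0],[0,0,0],[0,0,0],[0,0,0],[0,0,0]],"grip":[0,0,0,0,0,0,0,0,0,0]}'
python3 -m jog '{"delta_pos":[[-2,-15,0],[-2,-28,0],[-2,-30,0],[-2,-30,0],[-2,-30,0],[-2,-30,0],[-2,-30,0],[-2,-30,0],[-2,-22,0],[-1,-12,0]],"rot":[[0,0,0],[0,0,-0.5],[0,0,-0.5],[0,0,-0.5],[0,0,-0.5],[0,0,-0.5],[0,0,-0.5],[0,0,0],[0,0,0],[0,0,0]],"grip":[0,0,0,0,0,0,0,0,0,0]}'
python3 -m jog '{"delta_pos":[[0,0,0],[0,0,0],[0,0,0]],"rot":[[0,0,0],[0,0,0],[0,0,0]],"grip":[0,0,0]}'
python3 - <<'E'
from h import *
S=cap('scene','s2');D=cap('side','d2')
s=r.sense();t=s['tcp_pos'];print(s['time_s'],t,s['gripper_width'],s['wrist_force'])
a=cv2.imread('pics/scene0.png');ims=[]
for n,c in (('s2',S),('d2',D)):
    print(n,proj(c,np.array(t)-[0,0,.066]))
    i=cv2.imread(f'pics/{n}.png');u,v=proj(c,[.5,-.12,.25]).astype(int);k=i[v-100:v+100,u-65:u+65];print(u-65,v-100);ims.append(cv2.resize(k,None,fx=3,fy=3,interpolation=cv2.INTER_CUBIC))
cv2.imwrite('pics/c2.png',np.hstack(ims))
E
```

```text
time_s: 4.62
tcp_pos: [0.4619, 0.1477, 0.3188]
ee_rot: [[-0.142, -0.99, 0.0], [-0.99, 0.142, 0.002], [-0.002, -0.0, -1.0]]
wrist_force: [-0.6, -0.5, -4.8]
gripper_width: 0.158
time_s: 5.45
tcp_pos: [0.4411, -0.1118, 0.316]
ee_rot: [[-0.196, -0.981, -0.006], [-0.981, 0.196, -0.0], [0.001, 0.006, -1.0]]
wrist_force: [-0.1, 1.7, -3.9]
gripper_width: 0.156
time_s: 5.7
tcp_pos: [0.4425, -0.1093, 0.3171]
ee_rot: [[-0.194, -0.981, -0.003], [-0.981, 0.194, 0.0], [0.0, 0.003, -1.0]]
wrist_force: [0.3, 0.4, -3.3]
gripper_width: 0.156
5.8 [ 0.44303253 -0.10889513  0.31782711] 0.16048733693053163 [-0.06649143 -0.18349803 -2.54293524]
s2 [267.80066852 217.70919686]
236 112
d2 [304.83066977 163.81792626]
213 60
```

View pics/c2.png

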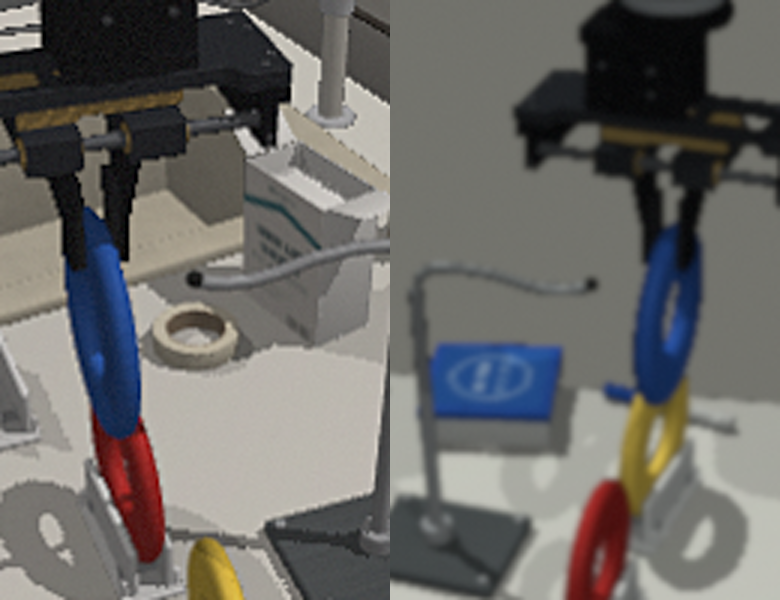

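```bash
python3 - <<'E'
from h import *
R=[];t=np.linspace(0,2*np.pi,90)
T=r.sense();E=np.array(T['ee_rot']);ax=-E[:,1];ct=np.array(T['tcp_pos'])-[0,0,.066]
P=[ct+s_*.007*ax+.065*(np.cos(k)*np.cross([0,0,1],ax)+np.sin(k)*np.array([0,0,1])) for s_ in(-1,1) for k in t]
for n in('scene','side'):
    c=cap(n);m=cv2.inRange(cv2.cvtColor(c['frame'],cv2.COLOR_RGB2HSV),(105,150,40),(125,255,255))
    x,y,w,h=(250,175,40,90) if n=='scene' else (288,128,35,70)
    mm=np.zeros_like(m);mm[y:y+h,x:x+w]=m[y:y+h,x:x+w];p=cv2.convexHull(cv2.findNonZero(mm));e=cv2.fitEllipse(p)
    q=np.array([proj(c,a) for a in P],np.float32);f=cv2.fitEllipse(cv2.convexHull(q))
    print(n,np.round([*e[0],*e[1],e[2]],1),'exp',np.round([*f[0],*f[1],f[2]],1),cv2.boundingRect(p),cv2.boundingRect(q));R.append(ray(c,np.array(e[0])+.0))
p,d=tri(R);print(p,d,'tcp',T['tcp_pos'])
a=np.radians(-11.1);ux=np.array([np.cos(a),np.sin(a)]);uy=np.array([-ux[1],ux[0]])
for q in (p,ct): print('ring in hook frame mm',1e3*np.array([ux@(q[:2]-[.5308,-.1266]),uy@(q[:2]-[.5308,-.1266]),q[2]-.26]))
print('along unit',ux,'tool yaw',np.degrees(np.arctan2(ax[1],ax[0])))
E
```

```text
scene [270.2 218.5  20.5  78.7 170.7] exp [268.6 217.5  22.9  89.5 169.5] (258, 181, 25, 76) (254, 178, 29, 80)
side [301.3 166.3  24.8  62.8  14.3] exp [304.2 163.6  23.6  69.1   9.9] (288, 136, 28, 58) (291, 131, 27, 65)
[ 0.44928233 -0.10605426  0.24663934] [np.float64(0.0006851754109570244), np.float64(0.0006851754109569517)] tcp [ 0.44303253 -0.10889513  0.31782711]
ring in hook frame mm [-83.94820147   4.46744288 -13.36066348]
ring in hook frame mm [-89.53414964   0.47648951  -8.17289186]
along unit [ 0.98129266 -0.19252197] tool yaw -11.112473160223583
```

```bash
python3 -m jog '{"delta_pos":[[5,-1,0],[9,-1.8,0],[11,-2.2,0],[12,-2.3,0],[12,-2.3,0],[12,-2.3,0],[11,-2.2,0],[9,-1.8,0],[6,-1.3,0],[1,0,0]],"rot":[[0,0,0],[0,0,0],[0,0,0],[0,0,0],[0,0,0],[0,0,0],[0,0,0],[0,0,0],[0,0,0],[0,0,0]],"grip":[0,0,0,0,0,0,0,0,0,0]}'
python3 -m jog '{"delta_pos":[[0,0,0],[0,0,-3],[0,0,-4],[0,0,-4],[0,0,-3],[0,0,-2],[0,0,0],[0,0,0],[0,0,0]],"rot":[[0,0,0],[0,0,0],[0,0,0],[0,0,0],[0,0,0],[0,0,0],[0,0,0],[0,0,0],[0,0,0]],"grip":[0,0,0,0,0,0,0,0,0]}'
python3 - <<'E'
from h import *
S=cap('scene','s3');D=cap('side','d3');s=r.sense();print(s['time_s'],s['tcp_pos'],s['wrist_force'])
ims=[]
for n,c in (('s3',S),('d3',D)):
    i=cv2.imread(f'pics/{n}.png');u,v=proj(c,[.53,-.12,.25]).astype(int);print(u-65,v-80);ims.append(cv2.resize(i[v-80:v+80,u-65:u+65],None,fx=3,fy=3,interpolation=cv2.INTER_CUBIC))
cv2.imwrite('pics/c3.png',np.hstack(ims))
E
```

```text
time_s: 6.73
tcp_pos: [0.5326, -0.1269, 0.3179]
ee_rot: [[-0.194, -0.981, -0.001], [-0.981, 0.194, -0.0], [0.0, 0.001, -1.0]]
wrist_force: [-0.0, -0.2, -4.7]
gripper_width: 0.157
time_s: 7.48
tcp_pos: [0.5314, -0.1267, 0.3028]
ee_rot: [[-0.194, -0.981, 0.0], [-0.981, 0.194, -0.0], [0.0, -0.0, -1.0]]
wrist_force: [0.3, -1.1, -4.3]
gripper_width: 0.157
7.5833 [ 0.5314456  -0.12664889  0.30279767] [ 0.29030665 -0.28883673 -3.30765139]
251 127
199 79
```

View pics/c3.png

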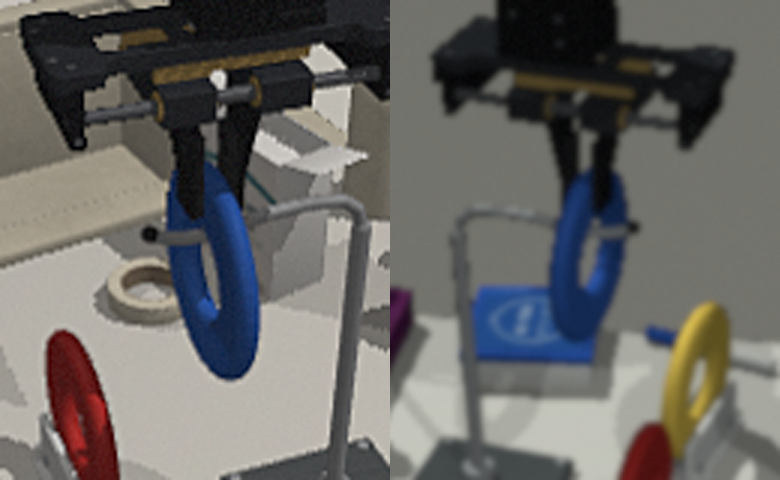

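```bash
python3 -m jog '{"delta_pos":[[0,0,-1.5],[0,0,-1.5],[0,0,0],[0,0,0],[0,0,0],[0,0,0]],"rot":[[0,0,0],[0,0,0],[0,0,0],[0,0,0],[0,0,0],[0,0,0]],"grip":[0,0,0,0,0,0]}'
python3 -m jog '{"delta_pos":[[0,0,-1],[0,0,0],[0,0,0],[0,0,0]],"rot":[[0,0,0],[0,0,0],[0,0,0],[0,0,0]],"grip":[0,0,0,0]}'
python3 -m jog '{"delta_pos":[[0,0,-0.7],[0,0,0],[0,0,0],[0,0,0]],"rot":[[0,0,0],[0,0,0],[0,0,0],[0,0,0]],"grip":[0,0,0,0]}'
```

```text
time_s: 8.08
tcp_pos: [0.5314, -0.1267, 0.2997]
ee_rot: [[-0.194, -0.981, 0.0], [-0.981, 0.194, -0.0], [-0.0, -0.0, -1.0]]
wrist_force: [-0.2, 0.1, -2.2]
gripper_width: 0.157
time_s: 8.42
tcp_pos: [0.5315, -0.1267, 0.2994]
ee_rot: [[-0.193, -0.981, 0.001], [-0.981, 0.193, -0.0], [0.0, -0.001, -1.0]]
wrist_force: [-1.1, 0.8, 2.6]
gripper_width: 0.158
time_s: 8.75
tcp_pos: [0.5315, -0.1268, 0.2993]
ee_rot: [[-0.193, -0.981, 0.002], [-0.981, 0.193, -0.001], [0.0, -0.002, -1.0]]
wrist_force: [-2.6, 0.6, 5.6]
gripper_width: 0.158
```

```bash
python3 -m jog '{"delta_pos":[[0,0,0.8],[0,0,0],[0,0,0],[0,0,0],[0,0,0],[0,0,0],[0,0,0],[0,0,0],[0,0,0],[0,0,0]],"rot":[[0,0,0],[0,0,0],[0,0,0],[0,0,0],[0,0,0],[0,0,0],[0,0,0],[0,0,0],[0,0,0],[0,0,0]],"grip":[0,0,20,25,30,40,50,60,60,60]}'
python3 -m jog '{"delta_pos":[[0,0,0],[0,0,0],[0,0,0],[0,0,0],[0,0,0],[0,0,0]],"rot":[[0,0,0],[0,0,0],[0,0,0],[0,0,0],[0,0,0],[0,0,0]],"grip":[60,60,60,60,60,60]}'
python3 - <<'E'
from h import *
S=cap('scene','s4');D=cap('side','d4');s=r.sense();print(s['time_s'],s['tcp_pos'],s['wrist_force'],s['gripper_width'])
ims=[]
for n,c in (('s4',S),('d4',D)):
    i=cv2.imread(f'pics/{n}.png');u,v=proj(c,[.53,-.12,.25]).astype(int);ims.append(cv2.resize(i[v-80:v+80,u-65:u+65],None,fx=3,fy=3,interpolation=cv2.INTER_CUBIC))
cv2.imwrite('pics/c4.png',np.hstack(ims))
E
```

```text
time_s: 9.58
tcp_pos: [0.5314, -0.1266, 0.2986]
ee_rot: [[-0.194, -0.981, -0.0], [-0.981, 0.194, 0.0], [-0.0, 0.0, -1.0]]
wrist_force: [0.4, 0.7, 0.5]
gripper_width: 0.562
time_s: 10.08
tcp_pos: [0.5313, -0.1266, 0.2987]
ee_rot: [[-0.194, -0.981, 0.0], [-0.981, 0.194, -0.0], [-0.0, -0.0, -1.0]]
wrist_force: [-0.1, 0.3, 0.6]
gripper_width: 0.598
10.1833 [ 0.53134208 -0.12664333  0.29866502] [-0.05034534  0.47704873  0.11962926] 0.5988558147824466
```

View pics/c4.png

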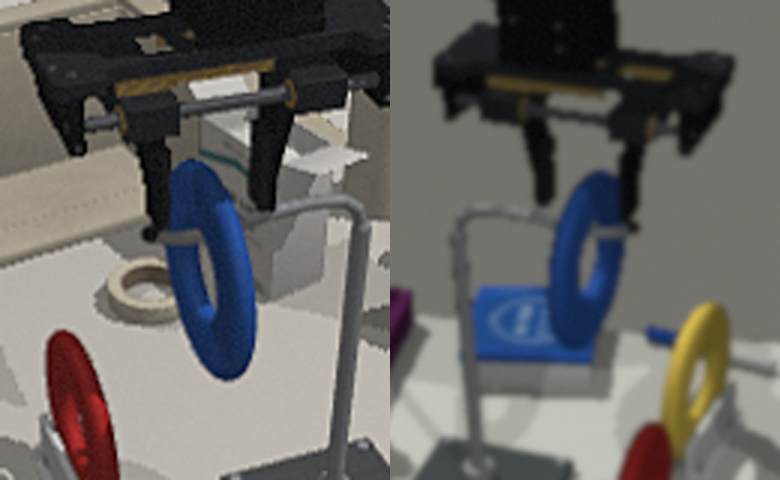

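```bash
python3 -m jog '{"delta_pos":[[0,0,5],[0,0,10],[0,0,15],[0,0,20],[0,0,20],[0,0,20],[0,0,20],[0,0,10],[0,0,0],[0,0,0]],"rot":[[0,0,0],[0,0,0],[0,0,0],[0,0,0],[0,0,0],[0,0,0],[0,0,0],[0,0,0],[0,0,0],[0,0,0]],"grip":[60,60,60,60,60,60,60,60,60,60]}'
python3 -m jog '{"delta_pos":[[0,0,0],[0,0,0],[0,0,0],[0,0,0],[0,0,0],[0,0,0],[0,0,0],[0,0,0],[0,0,0],[0,0,0]],"rot":[[0,0,0],[0,0,0],[0,0,0],[0,0,0],[0,0,0],[0,0,0],[0,0,0],[0,0,0],[0,0,0],[0,0,0]],"grip":[60,60,60,60,60,60,60,60,60,60]}'
python3 - <<'E'
from h import *
import time
def blue(n,f=None):
    c=cap(n,f);m=cv2.inRange(cv2.cvtColor(c['frame'],cv2.COLOR_RGB2HSV),(105,150,40),(125,255,255))
    u,v=proj(c,[.531,-.127,.232]).astype(int);h=48;mm=np.zeros_like(m);mm[v-h:v+h,u-20:u+20]=m[v-h:v+h,u-20:u+20]
    if n=='side':  # keep ring only, book lies left
        mm[:, :u-14]=0
    p=cv2.convexHull(cv2.findNonZero(mm));e=cv2.fitEllipse(p);return c,e,cv2.boundingRect(p)
S,e,b=blue('scene','s5');D,f,g=blue('side','d5');print(np.round([*e[0],*e[1],e[2]],1),b,np.round([*f[0],*f[1],f[2]],1),g)
p,d=tri([ray(S,e[0]),ray(D,f[0])]);a=np.radians(-11.1);q=p-[.5308,-.1266,.26]
print('hook frame',np.cos(a)*q[0]+np.sin(a)*q[1],-np.sin(a)*q[0]+np.cos(a)*q[1],q[2],d)
for _ in range(3): x=blue('scene');print(np.round(x[1][0],1),x[2])
print(r.sense()['time_s'],r.sense()['wrist_force'])
ims=[]
for n,c in (('s5',S),('d5',D)):
    i=cv2.imread(f'pics/{n}.png');u,v=proj(c,[.53,-.12,.2]).astype(int);ims.append(cv2.resize(i[v-80:v+120,u-65:u+65],None,fx=3,fy=3,interpolation=cv2.INTER_CUBIC))
cv2.imwrite('pics/c5.png',np.hstack(ims))
E
```

```text
time_s: 11.02
tcp_pos: [0.5313, -0.1265, 0.4187]
ee_rot: [[-0.194, -0.981, 0.001], [-0.981, 0.194, 0.001], [-0.001, -0.0, -1.0]]
wrist_force: [-0.4, 0.0, -0.0]
gripper_width: 0.601
time_s: 11.85
tcp_pos: [0.5313, -0.1266, 0.4187]
ee_rot: [[-0.194, -0.981, 0.0], [-0.981, 0.194, 0.0], [-0.0, -0.0, -1.0]]
wrist_force: [-0.5, 0.4, -0.2]
gripper_width: 0.597
[320.5 216.   26.6  74.7 169.2] (306, 180, 30, 73) [262.2 170.   23.1  68.5  10.8] (250, 137, 26, 63)
hook frame 0.004548582964506272 0.010078636840060051 -0.033950922232846015 [np.float64(0.0029328859190298428), np.float64(0.0029328859190297586)]
[320.5 216. ] (306, 180, 30, 73)
[320.5 216. ] (306, 180, 30, 73)
[320.5 215.9] (306, 180, 30, 73)
12.1 [ 0.13152198  0.16571891 -1.00423992]
```

View pics/c5.png

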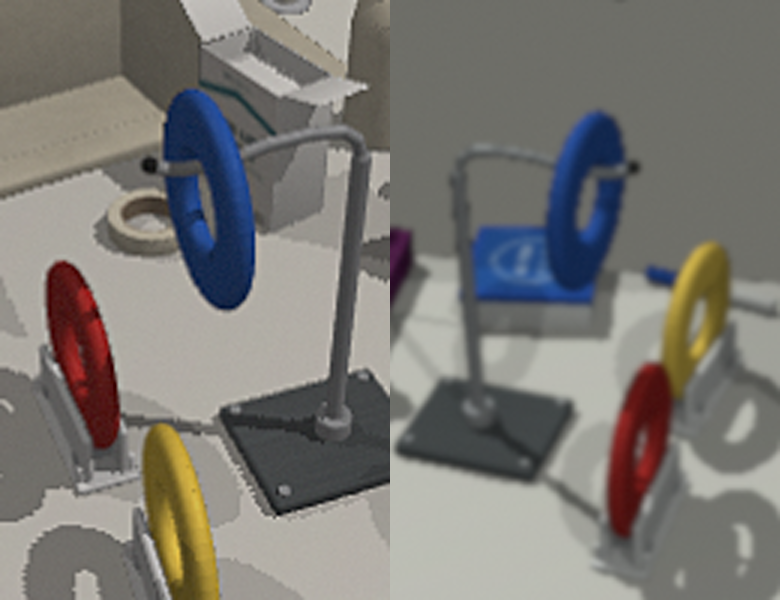

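```bash
python3 -c "
from station import finish_job
print(finish_job())"
```

```text
the job is handed in; nothing more can be done
None
```

I took the blue ring out of its cradle by its top rim, moved it along the hook's axis onto the hook, and lowered it until the wrist force showed contact. I then opened the gripper, raised the arm 120 mm clear and handed the job in at about 12 s; `finish_job()` gives no verdict.

**Last checks, before hand-in:**
- **Hanging:** the pictures show the hook through the hole and the rim at the low part of the hook. The ring was still, within 0.1 pixel over several frames, and nothing touched the gripper.
- **Position:** triangulating the ring centre in the hook frame gave about +5 mm along the hook, +10 mm sideways and 34 mm below the seat, all inside the limits. The two camera rays missed each other by 3 mm each.
- **Disagreement:** at release, the arm's own pose put the ring centre within about 1 mm of the seat along and sideways, and 27 to 28 mm below it. I trust that more than the camera figure, because the blue box lies behind the ring in the side view.
- **Other rings:** the red and yellow rings still stand in their cradles. I judged this by eye and did not remeasure their positions.

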